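# Switch on the big backup battery pack in the pantry

## Task

Switch on the larger of the two battery packs on the pantry counter, the one with the carrying handle. Its toggle bat is locked: first pull the bat straight out of its lock, then flip it over to the other side (away from the pack's front sockets) and let it drop fully back into its lock there. Leave the smaller pack's switch as it is.

Things in the scene. Friction and masses are not known exactly. Their poses are not given: they have to be found in the camera images.
- big_cap (a point): Centre of the black 16 x 16 x 24 mm cap on the large pack's toggle bat (9 mm steel stem), mid-top. Axes move with the bat: z along it, outward = pull; y = hinge axis, level; x = way the cap flips, to the rear. Hinge lies 60 mm along -z when seated, 10 mm under the top face. Cap starts 45 mm above that face. Lock ribs at the foot: 18 mm high, up to 13 mm to each side along y
- big_bat (a joint): Flip angle of the large pack's bat, rad: 0 = off (start), leaning 0.4 from vertical to the pack's front; 0.8 = on, leaning 0.4 to the rear. Ribs bar it unless pulled out 11 mm or more; then it turns easily (under 2 N). Pack: fixed, grey with white top, 200 x 200 x 150 mm high; carrying handle on top, 82 mm behind the centre, 32 mm high; round sockets on the front
- big_pull (a joint): How far the large pack's bat is pulled out along its own axis, m: 0 = seated in its lock, 0.016 = the stop. A spring draws it in with about 4 N at 0, rising to 8 N at the stop. When let go it slides off the ribs to the nearer end of the flip and springs back to 0 there.
- small_bat (a joint): Flip angle of the same toggle on the small pack (grey with white top, 130 x 120 x 110 mm high, no handle), which stands to the left or right of the large one. Starts at 0 and must stay there.
Things that resemble listed ones, but are neither listed nor needed, are in the scene too. What is shaped like the part that bears small_bat but green or yellow is not meant.

How it is judged:
On the way:
1. the large pack's bat is pulled out of its lock (more than 6 mm) while still on its starting side (value of joint big_pull above 0.006 m and value of joint big_bat below 0.25 rad), for 0.05 s.
At the end, for the whole second after the job is handed in: The large pack's bat is flipped to the rear side (big_bat above 0.7 rad) and seated in its lock there (big_pull below 3 mm), and the small pack's bat is still at its start (below 0.1 rad) (value of joint big_bat above 0.7 rad and value of joint big_pull below 0.003 m and value of joint small_bat below 0.1 rad); the robot touches nothing.
It fails at once if the small pack's bat is flipped (value of joint small_bat above 0.15 rad).
It also fails if it takes over 32 s, if anything falls off the work surface, if the arm or the gripper's body presses on something with over 40 N, if the wrist force passes 120 N, or if a joint passes its speed limit or range.

## Robot

A 7-joint arm with a two-finger parallel gripper is mounted at the origin on the work surface. World frame = base frame: x ahead of the robot, y to its left, z up, the work surface at z = 0. Lengths are in m, angles in rad, forces in N, time in s.
With the tool pointing down it reaches from about 0.4 to 0.875 m from the base axis. Payload 6.5 kg.
Tool frame: the origin (TCP) lies between the finger pads; the fingertips stand ahead of it and the grasp point (between the pads) lies 3 mm ahead of it (ctrl.tcp_to_tips is the y of the fingertips in the tool frame, in m); y points along the fingers, z is the direction in which the jaws open and shut, and the axes are right-handed (so a half turn about y gives the same grasp; the last joint's range is limited). The gripper opens to 85 mm and grips with 20 to 120 N. Pads are 22 mm wide; open, the fingers measure 114 mm over their backs; the gripper's body (76 mm by 85 mm) begins 54 mm behind the grasp point. The pads swing forward as they close: fully open they stand 13 mm farther back than shut.
Start: joints at [-1.383, 0.536, -0.004, 1.538, 0.003, 1.067, -0.071], TCP at [0.163, 0.629, 0.253] pointing down, gripper open.
Joint ranges: [-2.7, 2.7], [-0.37, 2.16], [-1.27, 1.26], [0.24, 2.4], [-1.31, 4.45], [0.19, 1.91], [-2.76, 2.76]. Speed limits (rad/s): [2.39, 2.39, 3.14, 3.14, 3.14, 3.14, 3.14].

## Interface

Orientations are given as a unit quaternion [w, x, y, z].
In Python, from bench import ctrl gives the robot as it stands. The module is installed in compiled form; this text tells all that it offers.
- The arm moves only by the shell command python3 -m crank 'ROWS' [FORCE]. ROWS is text: rows parted by semicolons, each of 7 numbers parted by spaces: the shift along the tool's x, y, z in mm, then the turn, a rotation vector about the tool's x, y, z in rad, then the opening, from 0 (shut) to 1 (fully open). A call has 1 to 20 rows; each row shifts and turns the pose as measured when the row begins, along the tool's axes as they then stand; what a row does not reach is not made up. A row lasts 1/8 s, in which the tool goes at most 62.5 mm and 10.7 degrees, less where a joint would pass 70% of its speed; a pose out of reach is approached as far as the arm can. A call is refused whole if a number of a shift passes 62.5 or a number of a turn 0.188, either way. A call with a gripper value outside its range is refused whole. The fingers move at their own pace and stop on an object; FORCE is the grip in N (left out, the last holds). Time passes only in rows, so rows that do not move let the fingers close. It gives the time, the measured TCP pose, the force and the opening at its end, in the units of the state.
- ctrl.sense(): the state, without advancing time (a new reading comes with each control period).
- ctrl.grab_frame(name): name is "side" or "top" or "wrist"; returns (picture, depth): 400x640x3 uint8, red, green, blue; 400x640 float32, m along the optical axis (not along the pixel's ray), 0 where there is no reading.
- ctrl.calibration(name): a dict with "intrinsics" (3x3 intrinsics, pixels), "k1" (the pictures are not rectified: a ray, as slopes to the right and down, at radius r is drawn at 1 + k1 r^2 times it, then the intrinsics apply), "extrinsics" (4x4, takes a point from camera to world coordinates). Camera axes: x right, y down, z forward; pixel columns grow to the right and rows downward; lengths in m; the calibration is good to about 2 mm. A picture is of the moment at which its call begins: read the wrist's pose just before it. calibration takes no time and is no camera call; for the wrist camera it gives the pose at the moment of the call.
- ctrl.job_done(): hands the job in, once; it reports no verdict.
Trained networks look in the newest picture that a camera, given by its name, has taken for a name from the list of things; names that differ only in an ending like _2 or _b are one class to them, and where a whole thing is asked for, a point or a joint stands for the part that bears it (a point fixed in the world has none). Each returns a list of dicts, best first, with "conf" (0 to 1); they miss things now and then, are a little off and sometimes report something else, mostly with a low value. They report only what shows in the picture. A call takes as long as a camera call. They do not tell look-alikes from the thing itself.
- ctrl.search_frame(thing, camera): "xy" ([column, row] in pixels, amid what is visible of it).
The state is a dict: "time": time; "q": joint angles; "dq": joint speeds; "joint_torque": joint torques, N m; "position": TCP position; "orientation": TCP orientation; "wrist_force": force on the tool from outside, world axes, zero at the start; "torque": the same for the moment, N m; "width": finger opening in m.
Only numpy, scipy, OpenCV 4.12 (cv2) and the standard library are available. Lean on these libraries where they do the work, as an engineer would, in place of code of your own. Each camera call takes 0.05 s, during which the arm holds its last target.

## Working session

There is one attempt and no reset: what is moved stays moved. The work goes in short steps, Python scripts to look and compute and a shell command to move; the robot and the scene stay as the last step left them, time stands still between calls to the robot, and variables do not carry over. Pictures are saved under pics/ and viewed, and the job is handed in when it is done.

```bash
mkdir -p pics; cat > h.py <<'E'
import numpy as np,cv2
from bench import ctrl
def grab(n,tag):
    p,d=ctrl.grab_frame(n); cv2.imwrite(f'pics/{tag}.png',p[:,:,::-1]); np.save(f'pics/{tag}.npy',d)
    c=ctrl.calibration(n); np.savez(f'pics/{tag}_c.npz',K=c['intrinsics'],k1=c['k1'],E=c['extrinsics']); return p,d
def world(tag,uv,z=None):
    c=np.load(f'pics/{tag}_c.npz'); d=np.load(f'pics/{tag}.npy')
    K,E,k1=c['K'],c['E'],float(c['k1']); uv=np.atleast_2d(uv).astype(float); out=[]
    for u,v in uv:
        xd=np.array([(u-K[0,2])/K[0,0],(v-K[1,2])/K[1,1]]); x=xd.copy()
        for _ in range(20): x=xd/(1+k1*(x@x))
        zz=d[int(round(v)),int(round(u))]
        if z is None: p=E@np.array([x[0]*zz,x[1]*zz,zz,1])
        else:
            r=E[:3,:3]@np.array([x[0],x[1],1]); t=(z-E[2,3])/r[2]; p=np.r_[E[:3,3]+t*r,1]
        out.append(p[:3])
    return np.array(out)
E
python3 - <<'E'
from h import *
for n in ['side','top','wrist']:
    grab(n,n+'0'); 
    for t in ['big_cap','small_bat']:
        print(n,t,[(np.round(r['xy']),round(r['conf'],2)) for r in ctrl.search_frame(t,n)])
s=ctrl.sense(); print(s['position'],s['orientation'],s['time'],s['width'],ctrl.tcp_to_tips, s['wrist_force'])
E
```

```text
side big_cap [(array([431., 146.]), 0.62)]
side small_bat [(array([419., 275.]), 0.76), (array([282., 235.]), 0.75), (array([196., 191.]), 0.65)]
top big_cap [(array([388., 269.]), 0.62), (array([240., 210.]), 0.38)]
top small_bat [(array([258., 105.]), 0.58), (array([252., 316.]), 0.51)]
wrist big_cap []
wrist small_bat []
[0.16317551 0.62913832 0.25321877] [-0.70138139  0.70146577 -0.08946507  0.08947587] 0.45 0.08538773980452692 0.022 [-0.27562875  0.78364072  0.00138604]
```

View pics/side0.png

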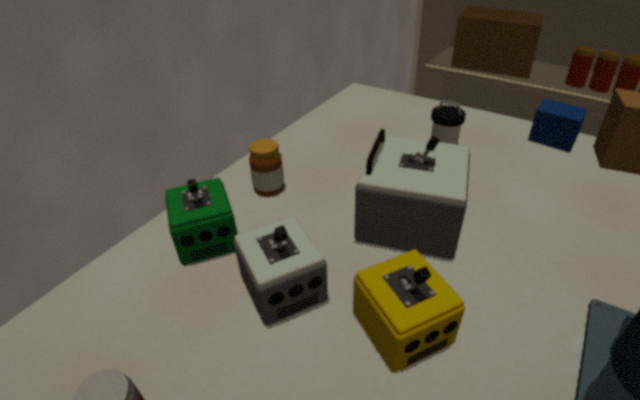

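View pics/top0.png

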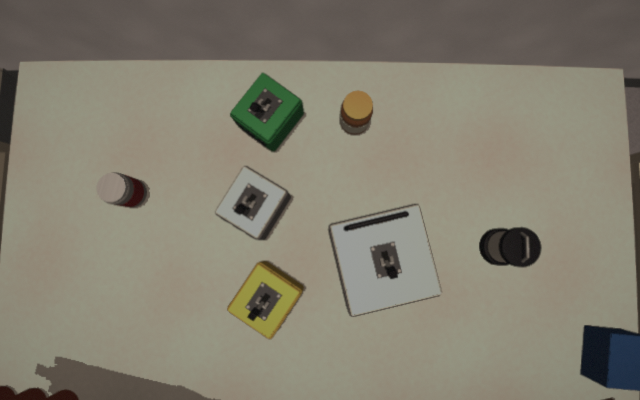

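View pics/wrist0.png

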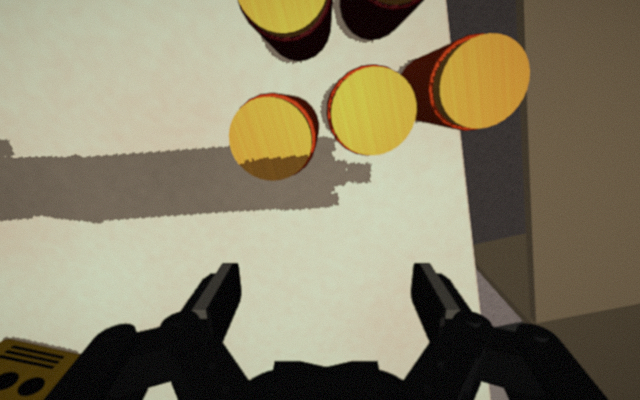

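In the top view, these could be taken for the wanted cap: the large white pack with the handle (390,270), the small white pack (242,210), the green pack (258,107) and the yellow pack (255,313). I choose the large one with the handle bar at (377,221). Next I check it in a close crop.

```bash
python3 - <<'E'
from h import *
a=cv2.imread('pics/top0.png')[195:325,320:450]; b=cv2.imread('pics/side0.png')[95:260,340:480]
cv2.imwrite('pics/crop0.png',np.hstack([cv2.resize(a,(400,400),interpolation=cv2.INTER_CUBIC),cv2.resize(b,(340,400),interpolation=cv2.INTER_CUBIC)]))
for uv in [(391,272),(391,270),(345,290),(420,290),(377,221),(348,228),(406,214),(243,208),(330,222),(418,205),(441,294),(354,315),(255,313)]:
    print(uv,world('top0',uv).round(4)[0], world('top0',uv,.15).round(4)[0])
for uv in [(431,145),(433,143),(402,170)]: print(uv,world('side0',uv).round(4)[0])
E
```

```text
(391, 272) [ 0.4484 -0.1513  0.2077] [ 0.4445 -0.1605  0.15  ]
(391, 270) [ 0.452  -0.1518  0.2046] [ 0.4486 -0.1605  0.15  ]
(345, 290) [ 0.4062 -0.0665  0.148 ] [ 0.4064 -0.0664  0.15  ]
(420, 290) [ 0.4089 -0.22    0.1513] [ 0.4087 -0.2203  0.15  ]
(377, 221) [ 0.5472 -0.127   0.1829] [ 0.549  -0.1312  0.15  ]
(348, 228) [ 0.5323 -0.0693  0.1819] [ 0.5335 -0.0711  0.15  ]
(406, 214) [ 0.5623 -0.1856  0.1803] [ 0.5646 -0.1916  0.15  ]
(243, 208) [0.5705 0.1463 0.163 ] [0.5716 0.149  0.15  ]
(330, 222) [ 0.553  -0.0352  0.0017] [ 0.5454 -0.0335  0.15  ]
(418, 205) [ 0.5848 -0.2191  0.1399] [ 0.5838 -0.2168  0.15  ]
(441, 294) [ 0.3835 -0.3057  0.0005] [ 0.4011 -0.2636  0.15  ]
(354, 315) [ 0.3562 -0.0854  0.1496] [ 0.3563 -0.0854  0.15  ]
(255, 313) [0.3581 0.1153 0.161 ] [0.3563 0.1171 0.15  ]
(431, 145) [ 0.4465 -0.1479  0.1946]
(433, 143) [ 0.4428 -0.146   0.2008]
(402, 170) [ 0.4824 -0.106   0.1513]
```

View pics/crop0.png

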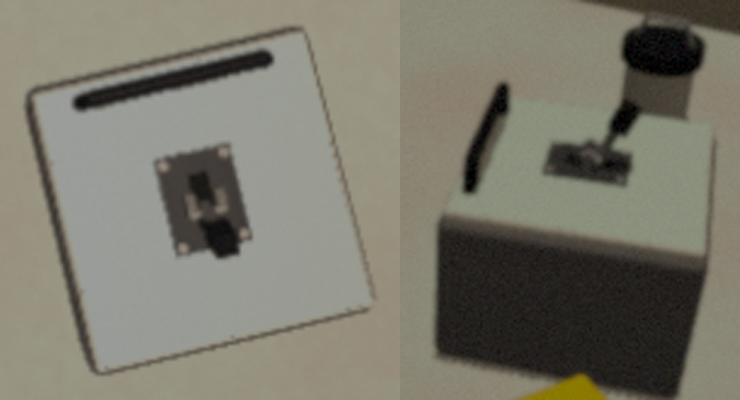

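```bash
cat >> h.py <<'E'
from scipy.spatial.transform import Rotation as Rn
def cur():
    s=ctrl.sense(); q=s['orientation']; return np.array(s['position']),Rn.from_quat([q[1],q[2],q[3],q[0]]),s
def delta(p,R=None):
    p0,R0,s=cur(); d=R0.inv().apply(np.array(p)-p0)*1000
    r=(R0.inv()*R).as_rotvec() if R is not None else np.zeros(3)
    print('delta mm',d.round(1),'rot',r.round(3),'n',np.abs(d).max()/62.5,np.linalg.norm(r)/.186)
def tool(tilt,rear=(.968,.25),sgn=None):
    """tilt: lean of the bat to rear (neg=front); y=-axis, z along level hinge axis"""
    rear=np.r_[np.array(rear)/np.linalg.norm(rear),0]; ax=np.sin(tilt)*rear+np.cos(tilt)*np.array([0,0,1])
    y=-ax; hinge=np.cross([0,0,1],rear); best=None
    for sg in ([1,-1] if sgn is None else [sgn]):
        z=sg*hinge; R=Rn.from_matrix(np.c_[np.cross(y,z),y,z])
        if best is None or (cur()[1].inv()*R).magnitude()<(cur()[1].inv()*best).magnitude(): best=R
    return best
E
python3 - <<'E'
from h import *
print(cur()[1].as_matrix().round(3)); print(tool(0).as_matrix().round(3))
delta([.46,.3,.33]); delta([.43,-.15,.34],tool(0))
for g in (1,-1): delta([.43,-.15,.34],tool(0,sgn=g))
E
```

```text
[[ 0.968  0.     0.251]
 [-0.251 -0.     0.968]
 [ 0.    -1.    -0.   ]]
[[ 0.968  0.    -0.25 ]
 [ 0.25   0.     0.968]
 [ 0.    -1.     0.   ]]
delta mm [ 369.9  -76.7 -244.1] rot [0. 0. 0.] n 5.919121054789536 0.0
delta mm [ 453.9  -86.7 -687.2] rot [ 0.    -0.506  0.   ] n 10.99552688614109 2.723024739637137
delta mm [ 453.9  -86.7 -687.2] rot [ 0.    -0.506  0.   ] n 10.99552688614109 2.723024739637137
delta mm [ 453.9  -86.7 -687.2] rot [-0.     2.635  0.   ] n 10.99552688614109 14.167258424376277
```

```bash
python3 -m crank '46 -10 -30 0 0 0 1;46 -10 -30 0 0 0 1;46 -10 -30 0 0 0 1;46 -10 -30 0 0 0 1;46 -10 -30 0 0 0 1;46 -10 -30 0 0 0 1;46 -10 -30 0 0 0 1;46 -10 -30 0 0 0 1;0 0 0 0 0 0 1' 30; python3 - <<'E'
from h import *
delta([.40,-.16,.34],tool(0));print(cur()[2]['q'])
E
```

```text
time: 1.58
position: [0.4687, 0.2948, 0.336]
orientation: [0.703, -0.7, 0.088, -0.09]
wrist_force: [-1.1, 1.3, 0.9]
width: 0.0856
delta mm [  47.2   -5.4 -457.5] rot [-0.003 -0.505  0.003] n 7.319948804296471 2.7171151001268465
[-0.76816132  0.2875517   0.15661574  1.71112324 -0.04919058  1.14284899
  0.72054794]
```

```bash
python3 -m crank '0 0 0 0 -0.168 0 1;0 0 0 0 -0.168 0 1;0 0 0 0 -0.168 0 1;-20 0 -47 0 0 0 1;-20 0 -47 0 0 0 1;-20 0 -47 0 0 0 1;-20 0 -47 0 0 0 1;-20 0 -47 0 0 0 1;-20 0 -47 0 0 0 1;-20 0 -47 0 0 0 1;-20 0 -47 0 0 0 1;-20 0 -47 0 0 0 1;0 0 0 0 0 0 1'; python3 - <<'E'
from h import *
delta([.40,-.16,.34],tool(0));print(cur()[2]['q'])
grab('wrist','w1');print(ctrl.search_frame('big_cap','wrist'))
E
```

```text
time: 3.2
position: [0.4057, -0.1634, 0.3329]
orientation: [0.702, -0.697, -0.103, 0.098]
wrist_force: [0.0, 0.6, -0.2]
width: 0.0854
delta mm [-4.5 -7.1  4.9] rot [-0.006  0.033  0.007] n 0.11436790618665064 0.1825705407683193
[-0.14160888  0.06448918  0.45403931  1.99327529 -0.04247116  1.08817412
  2.18733229]
[{'xy': [320.4, 243.3], 'conf': 0.79}]
```

View pics/w1.png

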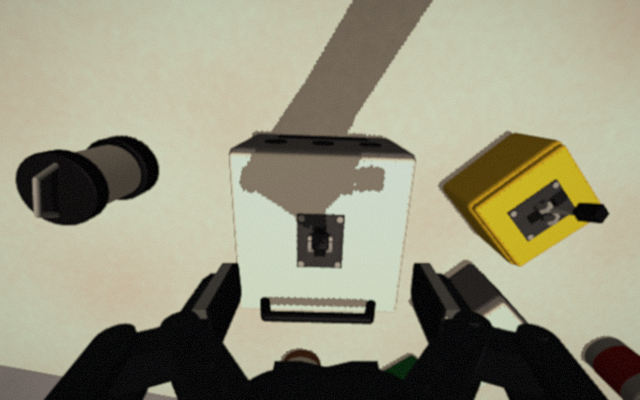

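The wrist view shows the large pack, with sockets at (323,142), the bat and plate at (320,242) and the handle at (317,310). The bat leans towards the front. Now I measure the cap, plate and pack edges with depth.

```bash
cat > m.py <<'E'
from h import *
def cloud(tag,u0,u1,v0,v1):
    uu,vv=np.meshgrid(np.arange(u0,u1),np.arange(v0,v1)); uv=np.c_[uu.ravel(),vv.ravel()]
    return uv,world(tag,uv)
def cap(tag,u0,u1,v0,v1,zlo=.178,zhi=.24):
    uv,P=cloud(tag,u0,u1,v0,v1); img=cv2.imread(f'pics/{tag}.png').max(2)[uv[:,1],uv[:,0]]
    m=(P[:,2]>zlo)&(P[:,2]<zhi)
    Q=P[m]; print(tag,'n',m.sum(),'mean',Q.mean(0).round(4),'min',Q.min(0).round(4),'max',Q.max(0).round(4),'med',np.median(Q,0).round(4),'uv',uv[m].mean(0).round(1))
    return uv[m],Q
E
python3 - <<'E'
from m import *
cap('w1',285,355,200,275)
cap('top0',375,405,245,285); 
for uv in [(299,217),(341,217),(300,265),(340,265)]: print(uv,world('w1',uv,.152).round(4))
for n,uv in [('ll',(262,305)),('rr',(374,305)),('h1',(265,312)),('h2',(372,312))]: print(n,world('w1',uv).round(4))
for uv in [(231,154),(415,158)]: print(uv,world('w1',uv,.15).round(4))
a=cv2.imread('pics/w1.png')[190:290,270:370];cv2.imwrite('pics/w1c.png',cv2.resize(a,(600,600),interpolation=cv2.INTER_CUBIC))
E
```

```text
w1 n 316 mean [ 0.4462 -0.1548  0.2053] min [ 0.4382 -0.1633  0.1837] max [ 0.4556 -0.1457  0.2096] med [ 0.4462 -0.1548  0.2059] uv [319.7 241.2]
top0 n 113 mean [ 0.4484 -0.1533  0.2024] min [ 0.4366 -0.1636  0.1804] max [ 0.459  -0.1444  0.2107] med [ 0.4485 -0.1531  0.2039] uv [391.6 271.8]
(299, 217) [[ 0.4505 -0.1775  0.152 ]]
(341, 217) [[ 0.4377 -0.1339  0.152 ]]
(300, 265) [[ 0.5075 -0.1612  0.152 ]]
(340, 265) [[ 0.4946 -0.1172  0.152 ]]
ll [[ 0.5638 -0.1908  0.1637]]
rr [[ 0.5325 -0.0632  0.1567]]
h1 [[ 0.5602 -0.1853  0.178 ]]
h2 [[ 0.5325 -0.068   0.1707]]
(231, 154) [[ 0.4043 -0.2606  0.15  ]]
(415, 158) [[ 0.3555 -0.0808  0.15  ]]
```

View pics/w1c.png

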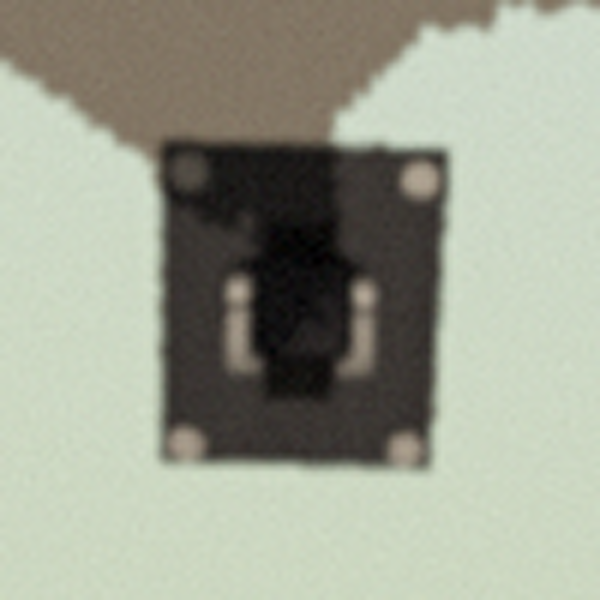

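```bash
cat >> m.py <<'E'
rear=np.array([.966,.259]); HG=np.array([.4733,-.1475,.140])
def bat(th,L):  # th lean, L distance from hinge
    r=np.r_[rear,0]; return HG+L*(np.sin(th)*r+np.cos(th)*np.array([0,0,1]))
E
python3 - <<'E'
from m import *
print(bat(-.4,.06)); delta(bat(-.4,.14),tool(-.4,rear))
E
```

```text
[ 0.45072931 -0.15355156  0.19526366]
delta mm [12.5 63.7 -6.2] rot [-0.014  0.027 -0.393] n 1.0195702035393794 2.1176485369510445
```

```bash
python3 -m crank '0 0 0 0 0.01 -0.135 0.6;0 0 0 0 0.01 -0.135 0.6;0 0 0 0 0.01 -0.135 0.6;0 0 0 0 0 0 0.6'; python3 - <<'E'
from m import *
delta(bat(-.4,.14),tool(-.4,rear)); print(cur()[2]['q'])
E
```

```text
time: 3.8
position: [0.4091, -0.1518, 0.3326]
orientation: [0.711, -0.659, -0.24, -0.053]
wrist_force: [-0.2, 0.6, -0.0]
width: 0.0513
delta mm [-18.4  61.3 -13.6] rot [-0.019  0.005  0.023] n 0.9815575058282507 0.1632241014373563
[-0.09999794 -0.12650934  0.51984189  2.22106805 -0.32527058  0.73710342
  2.47803917]
```

```bash
python3 -m crank '-9 30 -7 -0.01 0 0.01 0.6;-9 30 -7 -0.01 0 0.01 0.6;0 0 0 0 0 0 0.6'; python3 - <<'E'
from m import *
delta(bat(-.4,.14),tool(-.4,rear)); delta(bat(-.4,.06));print(cur()[2]['q'])
grab('wrist','w2')
E
```

```text
time: 4.18
position: [0.4245, -0.1578, 0.2707]
orientation: [0.705, -0.668, -0.235, -0.043]
wrist_force: [-0.6, -0.8, -0.4]
width: 0.0512
delta mm [-5.1 -0.2 -2.6] rot [-0.003  0.016 -0.001] n 0.0811994560944519 0.08770971922065
delta mm [-5.  79.8 -2.9] rot [0. 0. 0.] n 1.2763076489585115 0.0
[-0.1225956   0.02397675  0.5716386   2.26840013 -0.49307618  0.60245505
  2.67066699]
```

View pics/w2.png

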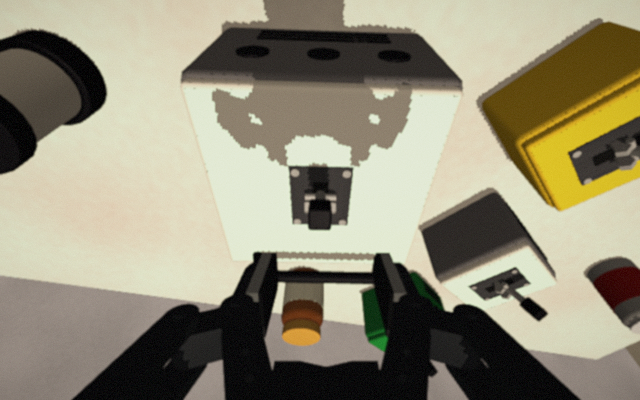

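Joint 7 is near its limit (2.67 of 2.76), so a half turn about the tool axis may be the better grasp. First I check where the camera sits.

```bash
python3 - <<'E'
from m import *
p,R,s=cur(); E=np.array(ctrl.calibration('wrist')['extrinsics'])
c=R.inv().apply(E[:3,3]-p); print('cam in tool',c.round(3))
# rotated half turn: cam -> (-x,y,-z) ; world rel hinge at on-state
for th in (-.4,.4):
    for L in (.06,.08):
        r3=np.r_[rear,0]; ax=np.sin(th)*r3+np.cos(th)*np.array([0,0,1]); side=np.cos(th)*r3-np.sin(th)*np.array([0,0,1])
        for sg in (1,-1):
            q=bat(th,L)-c[1]*ax+sg*abs(c[0])*side; print(th,L,sg,'rear',((q-HG)@r3).round(3),'z',q[2].round(3))
E
```

```text
cam in tool [-0.084 -0.12  -0.   ]
-0.4 0.06 1 rear 0.007 z 0.338
-0.4 0.06 -1 rear -0.147 z 0.273
-0.4 0.08 1 rear -0.001 z 0.357
-0.4 0.08 -1 rear -0.155 z 0.292
0.4 0.06 1 rear 0.147 z 0.273
0.4 0.06 -1 rear -0.007 z 0.338
0.4 0.08 1 rear 0.155 z 0.292
0.4 0.08 -1 rear 0.001 z 0.357
```

```bash
python3 -m crank '0 -10 0 0 0.18 0 0.6;0 0 0 0 0.185 0 0.6;0 0 0 0 0.185 0 0.6;0 0 0 0 0.185 0 0.6;0 0 0 0 0.185 0 0.6;0 0 0 0 0.185 0 0.6;0 0 0 0 0.185 0 0.6;0 0 0 0 0.185 0 0.6;0 0 0 0 0.185 0 0.6;0 0 0 0 0.185 0 0.6'; python3 - <<'E'
from m import *
print(cur()[2]['q'].round(3)); delta(bat(-.4,.14),tool(-.4,rear,sgn=-1))
E
```

```text
time: 5.48
position: [0.4309, -0.1537, 0.2983]
orientation: [0.611, -0.357, 0.425, -0.564]
wrist_force: [0.4, 0.3, -0.7]
width: 0.0508
[-0.117 -0.024  0.539  2.232 -0.419  0.65   0.703]
delta mm [ 11.3  22.1 -20.4] rot [-0.004  1.286 -0.014] n 0.3538473406813571 6.915748151132658
```

```bash
python3 -m crank '0 0 0 0 0.185 0 0.6;0 0 0 0 0.185 0 0.6;0 0 0 0 0.185 0 0.6;0 0 0 0 0.185 0 0.6;0 0 0 0 0.185 0 0.6;0 0 0 0 0.185 0 0.6;0 0 0 0 0.17 0 0.6;0 0 0 0 0 0 0.6'; python3 - <<'E'
from m import *
print(cur()[2]['q'].round(3)); delta(bat(-.4,.14),tool(-.4,rear,sgn=-1))
E
```

```text
time: 6.48
position: [0.4377, -0.1497, 0.3126]
orientation: [0.234, 0.06, 0.708, -0.664]
wrist_force: [-0.1, 0.3, -0.2]
width: 0.051
[-0.085 -0.039  0.488  2.209 -0.397  0.67  -0.637]
delta mm [35.7 31.8  7.7] rot [ 0.005 -0.011 -0.022] n 0.571268034466874 0.13486293996768692
```

```bash
python3 -m crank '18 0 4 0 -0.005 -0.01 0.6;18 15 4 0 -0.005 -0.01 0.6;0 17 0 0 0 0 0.6;0 0 0 0 0 0 0.6'; python3 - <<'E'
from m import *
print(cur()[2]['q'].round(3)); delta(bat(-.4,.14),tool(-.4,rear,sgn=-1)); delta(bat(-.4,.062))
grab('wrist','w3'); cap('w3',230,420,150,330,.18,.215)
E
```

```text
time: 6.98
position: [0.4175, -0.1636, 0.2686]
orientation: [0.235, 0.045, 0.706, -0.667]
wrist_force: [-0.7, -0.3, 0.3]
width: 0.0513
[-0.063  0.023  0.535  2.276 -0.508  0.605 -0.439]
delta mm [-3.4  1.1 -1. ] rot [ 0.005  0.012 -0.001] n 0.053904507376139076 0.07201051732094131
delta mm [-3.3 79.1 -0.6] rot [0. 0. 0.] n 1.2653410360227388 0.0
w3 n 693 mean [ 0.4492 -0.1565  0.2044] min [ 0.4374 -0.1659  0.1892] max [ 0.4617 -0.1468  0.2106] med [ 0.4491 -0.1565  0.2059] uv [326.9 222.1]
```

View pics/w3.png

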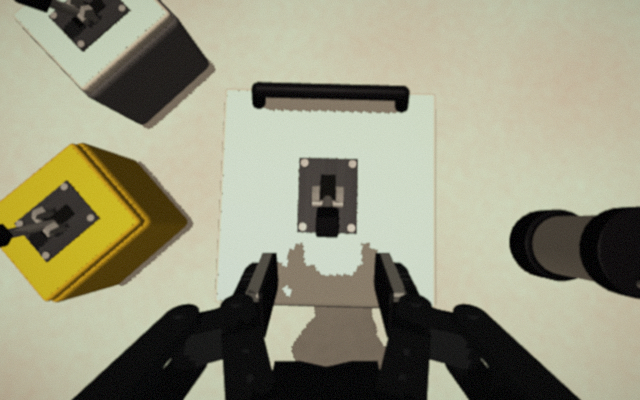

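The wrist view shows the bat at (327,222), centred between the fingers (gap about 270–380). Next I descend along its axis.

```bash
python3 -m crank '-1 20 0 0 0 0 0.6;-1 20 0 0 0 0 0.6;-1 18 0 0 0 0 0.6;0 18 0 0 0 0 0.6;0 0 0 0 0 0 0.6'; python3 - <<'E'
from m import *
print(cur()[2]['q'].round(3)); delta(bat(-.4,.06),tool(-.4,rear,sgn=-1))
grab('wrist','w4'); grab('side','s4')
a=cv2.imread('pics/s4.png')[60:260,320:520]
cv2.imwrite('pics/c4.png',np.hstack([cv2.resize(a,(400,400)),cv2.resize(cv2.imread('pics/w4.png')[120:400,180:460],(400,400))]))
E
```

```text
time: 7.65
position: [0.4508, -0.1562, 0.2032]
orientation: [0.239, 0.045, 0.704, -0.667]
wrist_force: [-0.1, -0.1, -0.3]
width: 0.0511
[-0.007  0.217  0.461  2.291 -0.851  0.479 -0.127]
delta mm [ 2.6  7.5 -2.6] rot [ 0.003  0.019 -0.008] n 0.1201965519542242 0.11291989571316982
```

View pics/c4.png

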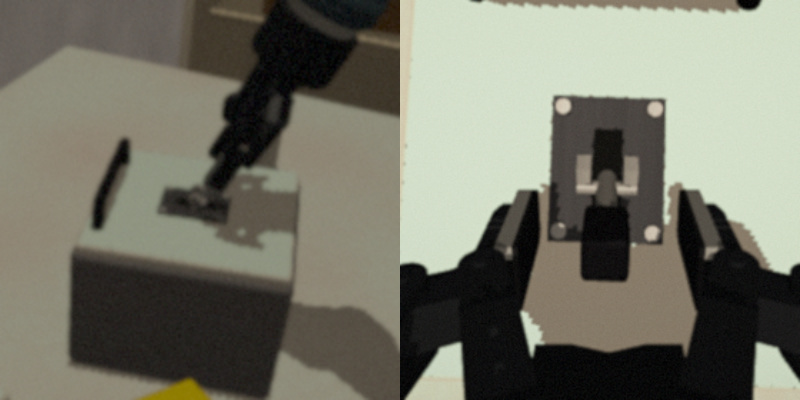

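The cap sits between the pads and is centred. I go 6 mm deeper and close.

```bash
python3 -m crank '2 7 -2 0 0.01 0 0.6;0 0 0 0 0 0 0;0 0 0 0 0 0 0;0 0 0 0 0 0 0;0 0 0 0 0 0 0;0 0 0 0 0 0 0' 50; python3 - <<'E'
from m import *
print(cur()[2]['q'].round(3)); delta(bat(-.4,.06),tool(-.4,rear,sgn=-1))
grab('wrist','w5'); cv2.imwrite('pics/c5.png',cv2.resize(cv2.imread('pics/w5.png')[120:400,180:460],(500,500)))
E
```

```text
time: 8.5
position: [0.4519, -0.155, 0.1985]
orientation: [0.237, 0.051, 0.704, -0.667]
wrist_force: [0.3, 0.3, -0.3]
width: 0.0154
[ 2.000e-03  2.260e-01  4.480e-01  2.297e+00 -8.870e-01  4.650e-01
 -1.060e-01]
delta mm [ 2.   2.7 -1.7] rot [ 0.     0.008 -0.013] n 0.04280517528688922 0.08205767699767318
```

View pics/c5.png

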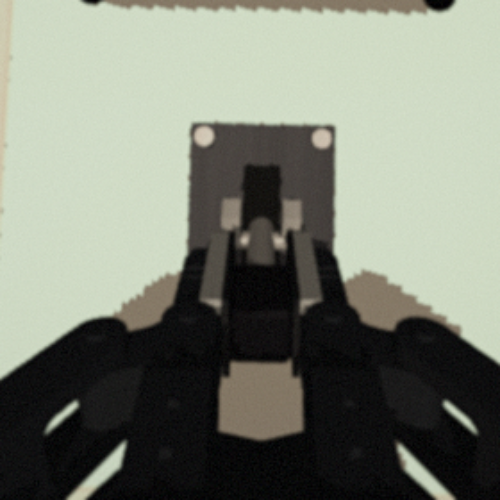

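The cap is gripped (15.4 mm). Next I pull straight out along the stem.

```bash
python3 -m crank '0 -5 0 0 0 0 0;0 -5 0 0 0 0 0;0 -4 0 0 0 0 0;0 0 0 0 0 0 0'; python3 - <<'E'
from m import *
p,R,s=cur();print(s['q'].round(3),'moved',R.inv().apply(p-np.array([.4519,-.155,.1985])).round(4)*1000, 'force tool',R.inv().apply(s['wrist_force']).round(1))
grab('wrist','w6'); cv2.imwrite('pics/c6.png',cv2.resize(cv2.imread('pics/w6.png')[120:400,180:460],(500,500)))
E
```

```text
time: 9.05
position: [0.4463, -0.1563, 0.212]
orientation: [0.237, 0.05, 0.704, -0.667]
wrist_force: [3.3, -0.7, -7.3]
width: 0.0152
[-0.023  0.189  0.48   2.297 -0.815  0.487 -0.17 ] moved [ -0.1 -14.7  -0.2] force tool [0.2 7.9 1.5]
```

View pics/c6.png

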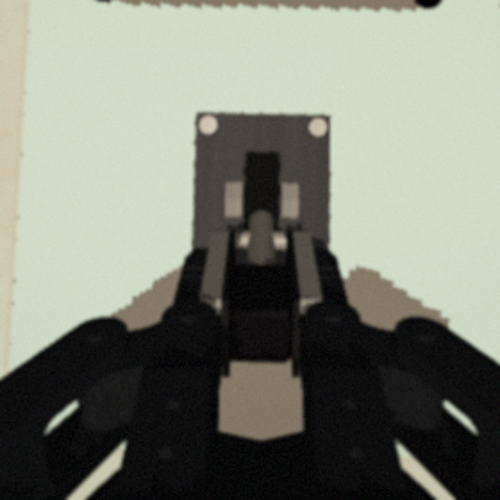

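Pulled out about 14.5 mm with an 8 N spring load, and still on the starting side. Next I flip it to the rear along an arc about the hinge, checking halfway.

```bash
python3 - <<'E'
from m import *
p,R,s=cur(); h=np.cross([0,0,1],np.r_[rear,0]); v=p-HG; v-=h*(v@h); print('L',np.linalg.norm(v))
np.save('p6.npy',p);
for a in (.4,.8):
    D=Rn.from_rotvec(a*h); delta(HG+D.apply(p-HG),D*R)
E
python3 -m crank '-10 0.7 0 0 0 -0.133 0;-10 0.7 0 0 0 -0.133 0;-10 0.7 0 0 0 -0.133 0;0 0 0 0 0 0 0'
python3 - <<'E'
from m import *
h=np.cross([0,0,1],np.r_[rear,0]); p0=np.load('p6.npy')
p,R,s=cur();v=p-HG; v-=h*(v@h); print('L',np.linalg.norm(v),'lean',np.arctan2(v@np.r_[rear,0],v[2]),'tool lean',np.arctan2(-R.as_matrix()[:2,1]@rear,-R.as_matrix()[2,1]),'F tool',R.inv().apply(s['wrist_force']).round(1),s['width'])
for a in (.8,):
    D=Rn.from_rotvec(a*h); delta(HG+D.apply(p0-HG),tool(.4,rear,sgn=-1))
E
```

```text
L 0.07723641772725386
delta mm [-29.8   7.2   0.3] rot [-0.003  0.    -0.4  ] n 0.4773443526638797 2.1507924580208755
delta mm [-54.5  25.5   0.5] rot [-0.007  0.    -0.8  ] n 0.8721062873755164 4.301584916041751
time: 9.6
position: [0.4736, -0.149, 0.2173]
orientation: [0.103, -0.085, 0.701, -0.7]
wrist_force: [3.3, -0.9, -8.8]
width: 0.0152
L 0.07733963682601101 lean -0.0017063222437722703 tool lean -0.02587643585193662 F tool [-2.7  8.8  1.7] 0.01517752893365303
delta mm [-31.7   7.8   0.2] rot [-0.003  0.005 -0.426] n 0.5079348552462988 2.289817079545285
```

Halfway over and still holding 8.8 N. I finish the arc.

```bash
python3 -m crank '-10 0.7 0 0 0 -0.14 0;-10.5 0.9 0 0 0 -0.14 0;-10.5 0.9 0 0 0 -0.14 0;0 0 0 0 0 0 0'
python3 - <<'E'
from m import *
h=np.cross([0,0,1],np.r_[rear,0]); p0=np.load('p6.npy')
p,R,s=cur();v=p-HG; v-=h*(v@h); print('L',np.linalg.norm(v),'lean',np.arctan2(v@np.r_[rear,0],v[2]),'tool lean',np.arctan2(-R.as_matrix()[:2,1]@rear,-R.as_matrix()[2,1]),'F tool',R.inv().apply(s['wrist_force']).round(1),s['width'],s['q'].round(2))
D=Rn.from_rotvec(.8*h); delta(HG+D.apply(p0-HG),tool(.4,rear,sgn=-1))
grab('wrist','w7'); grab('side','s7')
a=cv2.imread('pics/s7.png')[60:260,320:520]
cv2.imwrite('pics/c7.png',np.hstack([cv2.resize(a,(400,400)),cv2.resize(cv2.imread('pics/w7.png')[120:400,180:460],(400,400))]))
E
```

```text
time: 10.1
position: [0.4999, -0.1426, 0.2084]
orientation: [0.049, 0.23, -0.67, 0.704]
wrist_force: [-0.1, -1.2, -8.7]
width: 0.0154
L 0.07353706430777769 lean 0.3748096277695374 tool lean 0.40079918549359045 F tool [-3.1  8.1  1.1] 0.015382538825452163 [-0.34  0.66  0.65  1.69 -0.19  1.27 -0.94]
delta mm [-3.7 -3.7 -0.6] rot [ 0.003 -0.     0.001] n 0.05980712807883582 0.017021110794742323
```

View pics/c7.png

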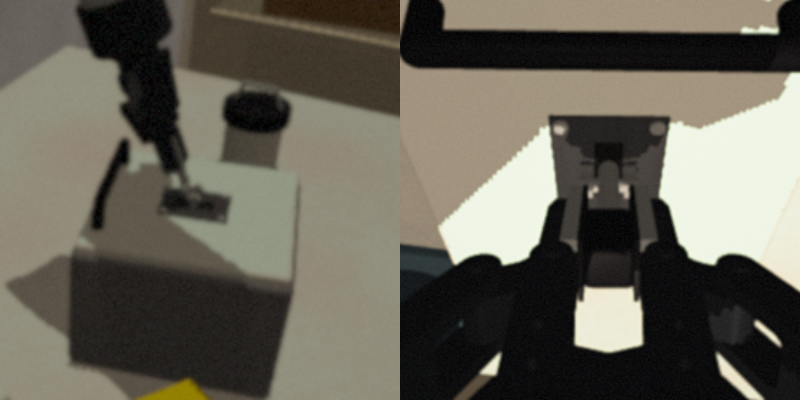

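```bash
python3 -m crank '-2 -3 0 0 0 0 0;-3 0 0 0 0 0 0;0 5 0 0 0 0 0;0 5 0 0 0 0 0;0 0 0 0 0 0 0'
python3 - <<'E'
from m import *
h=np.cross([0,0,1],np.r_[rear,0])
p,R,s=cur();v=p-HG; v-=h*(v@h); print('L',np.linalg.norm(v),'lean',np.arctan2(v@np.r_[rear,0],v[2]),'F tool',R.inv().apply(s['wrist_force']).round(1))
E
```

```text
time: 10.82
position: [0.4978, -0.1434, 0.2025]
orientation: [0.049, 0.225, -0.673, 0.703]
wrist_force: [-1.0, -0.7, -5.6]
width: 0.015
L 0.0672488054744812 lean 0.3764947183378774 F tool [-1.1  5.6  0.5]
```

```bash
python3 -m crank '-1 4 0 0 0 0 0;0 0 0 0 0 0 0;0 0 0 0 0 0 0.5;0 0 0 0 0 0 0.6;0 0 0 0 0 0 0.6;0 0 0 0 0 0 0.6'
python3 - <<'E'
from m import *
h=np.cross([0,0,1],np.r_[rear,0])
p,R,s=cur();v=p-HG; v-=h*(v@h); print('L',np.linalg.norm(v),'lean',np.arctan2(v@np.r_[rear,0],v[2]),'F tool',R.inv().apply(s['wrist_force']).round(1))
grab('wrist','w8'); cv2.imwrite('pics/c8.png',cv2.resize(cv2.imread('pics/w8.png')[120:400,180:460],(500,500)))
E
```

```text
time: 11.58
position: [0.4993, -0.1433, 0.2002]
orientation: [0.047, 0.224, -0.673, 0.703]
wrist_force: [0.2, -1.0, -0.4]
width: 0.0515
L 0.06564918033823024 lean 0.4101626273011752 F tool [-0.1  0.4  1.1]
```

View pics/c8.png

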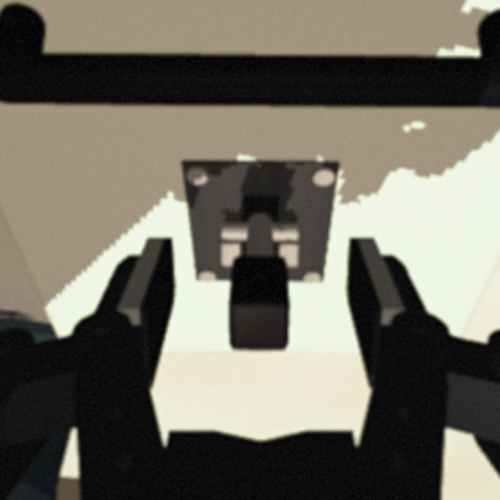

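Released. The fingers are clear on both sides of the cap. Now I back out along the axis and check.

```bash
python3 -m crank '0 -20 0 0 0 0 0.6;0 -30 0 0 0 0 0.6;0 -30 0 0 0 0 0.6;0 -30 0 0 0 0 0.6;0 -20 0 0 0 0 0.6;0 0 0 0 0 0 0.6'
python3 - <<'E'
from m import *
grab('wrist','w9'); grab('side','s9'); grab('top','t9')
uv,Q=cap('w9',200,440,100,330,.18,.22)
print('expected cap centre',bat(.4,.06),'top centre',bat(.4,.072))
cap('top0',230,260,195,225,.14,.18); cap('t9',230,260,195,225,.14,.18)
a=cv2.imread('pics/s9.png')[90:290,220:480]
cv2.imwrite('pics/c9.png',np.hstack([cv2.resize(a,(400,308)),cv2.resize(cv2.imread('pics/w9.png')[80:388,140:540],(400,308))]))
E
```

```text
time: 12.38
position: [0.5481, -0.1312, 0.3238]
orientation: [0.048, 0.225, -0.673, 0.703]
wrist_force: [-0.4, 0.1, -0.8]
width: 0.0513
w9 n 1182 mean [ 0.5323 -0.1339  0.1881] min [ 0.4878 -0.1882  0.18  ] max [ 0.5694 -0.072   0.2093] med [ 0.5434 -0.14    0.181 ] uv [324.9 158. ]
expected cap centre [ 0.49587069 -0.14144844  0.19526366] top centre [ 0.50038482 -0.14023813  0.20631639]
top0 n 97 mean [0.568  0.1521 0.1628] min [0.5561 0.1423 0.1471] max [0.5799 0.1648 0.1719] med [0.568  0.1517 0.1648] uv [240.2 209.2]
t9 n 96 mean [0.568  0.1522 0.1628] min [0.5559 0.1423 0.1479] max [0.5798 0.1647 0.1711] med [0.5679 0.1517 0.1645] uv [240.1 209.2]
```

View pics/c9.png

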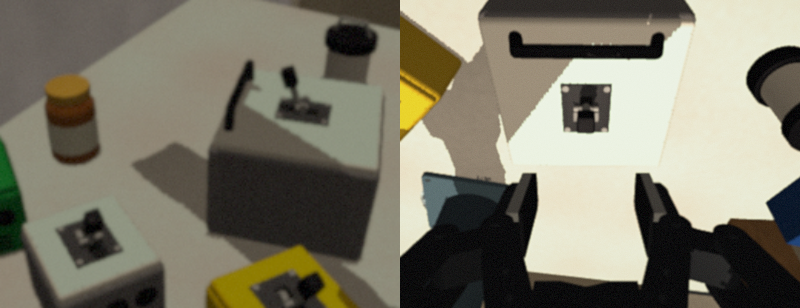

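```bash
python3 - <<'E'
from m import *
uv,P=cloud('w9',270,380,140,230); d=P-HG; r=np.r_[rear,0]
m=(P[:,2]>.18)&(P[:,2]<.23)&(d@r<.06)
Q=P[m]; ax=bat(.4,1)-HG; print(m.sum(),Q.mean(0).round(4)); 
L=(Q-HG)@ax; print('along-axis top (seated 0.072):',np.percentile(L,[50,90,98]).round(4),'lean',np.arctan2((Q-HG)@r,Q[:,2]-HG[2]).mean().round(3))
uv,Q=cap('w1',285,355,200,275); L=(Q-HG)@(bat(-.4,1)-HG); print('before:',np.percentile(L,[50,90,98]).round(4))
E
```

```text
420 [ 0.498  -0.1433  0.2016]
along-axis top (seated 0.072): [0.0694 0.0706 0.0711] lean 0.389
w1 n 316 mean [ 0.4462 -0.1548  0.2053] min [ 0.4382 -0.1633  0.1837] max [ 0.4556 -0.1457  0.2096] med [ 0.4462 -0.1548  0.2059] uv [319.7 241.2]
before: [0.0716 0.0727 0.0732]
```

The bat is seated: the cap top is 71 mm from the hinge (72 mm expected) and it leans 0.39 to the rear. The small pack's cap has not moved.

```bash
python3 -c "
from bench import ctrl
print(ctrl.job_done())"
```

```text
the job is handed in; nothing more can be done
None
```

I switched on the large pack. I gripped the cap on its toggle bat and pulled it straight out about 14.5 mm; the spring load rose to about 8 N. I then swung it about its hinge to the rear, lowered it into its lock, let go and backed away. The job was handed in at about 12.4 s.

**Last checks:**
- **Large pack's bat:** it leans 0.39 rad to the rear, which is a `big_bat` of about 0.79. The cap top is 71 mm from the hinge against 72 mm expected, so it is seated within measuring error.
- **Small pack's bat:** its cap has not moved (means agree within 0.1 mm).
- **Contact:** the gripper was about 12 cm clear of the cap, and the wrist force was under 1 N.

**Off plan:** late in the arc the tool came in about 4 mm short of its path, leaving the bat pulled out only about 11 mm, so I pulled it out again slightly before lowering it. No check failed.

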